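Feed a block of cheese along the slicer's fence with the push stick

ROBOT

A 6-joint arm with a two-finger parallel gripper is mounted at the origin on the work surface. World frame = base frame: x ahead of the robot, y to its left, z up, the work surface at z = 0. Lengths are in mm, angles in rad, forces in N, time in s.
With the tool pointing down it reaches from about 325 to 775 mm from the base axis. Payload 9.3 kg.
Tool frame: the origin (TCP) lies between the finger pads; the fingertips stand 8 mm ahead of it and the grasp point (between the pads) lies 11 mm behind it (manip.nose_length is the distance from the TCP to the fingertips, in mm); z points along the fingers, y is the direction in which the jaws open and shut (so a half turn about z gives the same grasp; the last joint's range is limited). The gripper opens to 85 mm and grips with 20 to 120 N. Pads are 22 mm wide; open, the fingers measure 114 mm over their backs; the gripper's body (76 mm by 85 mm) begins 54 mm behind the grasp point. The pads swing forward as they close: fully open they stand 13 mm farther back than shut.
Start: joints at [-1.35, 0.259, 0.021, 1.334, 0, 1.418], TCP at [200.829, -512.02, 239.279] pointing down, gripper open.
Joint ranges: [-3.04, 3.04], [-0.91, 1.82], [-1.04, 1.36], [-1.92, 1.95], [-1.52, 1.45], [-3.14, 3.14]. Speed limits (rad/s): [2.22, 2.22, 2.79, 3.14, 3.14, 3.14].

INTERFACE

Orientations are given as a rotation vector (axis times angle).
In Python, from rig import manip, effector, solve_ik, sensors, viewer, order gives the robot as it stands. Calls block until the motion is done:
- manip.movep(position, orientation): joint-space move of the TCP to a pose.
- manip.move_l(position, frame=None, feed=150, max_force=None): straight line of the TCP; frame=None keeps the orientation; feed is the mean speed in mm/s. With max_force (N) it stops when the force on the tool has changed by that much, and returns True; else False.
- manip.move_j(angles): joint-space move.
- effector.open_jaws() and effector.clamp(squeeze=None): open the fingers fully, or close them until they stop; squeeze is the grip in N (None keeps the last).
- manip.hold(seconds).
- solve_ik(position, orientation): joint angles nearest the present ones, or None.
- sensors.sense(): the state.
- viewer.grab_frame(name): name is "side" or "top"; returns the picture (420x560x3 uint8, red, green, blue); there is no depth.
- viewer.camera_model(name): a dict with "fov_y" (degrees; the focal length in pixels is half the picture's height over the tangent of half this angle, whatever the lens; pixels are square), "cx", "cy" (the principal point, pixels), "k1" (the pictures are not rectified: a ray, as slopes to the right and down, at radius r is drawn at 1 + k1 r^2 times it, then the intrinsics apply), "rvec" (rotation vector, rad) and "tvec" (3), from world to camera coordinates, as OpenCV has them. Camera axes: x right, y down, z forward; pixel columns grow to the right and rows downward; lengths in mm; the calibration is good to about 2 mm. A picture is of the moment at which its call begins. camera_model takes no time and is no camera call.
A pose or a line that the arm cannot do raises manip.PlanningError and nothing moves.
- order.close_job(): hands the job in, once; it reports no verdict.
The state is a dict: "t": time; "joints": joint angles; "qd": joint speeds; "effort": joint torques, N m; "tool_pos": TCP position; "ee_rot": TCP orientation; "force": force on the tool from outside, world axes, zero at the start; "ft_torque": the same for the moment, N m; "finger_gap": opening from 0.0 (shut) to 1.0 (fully open).
Only numpy, scipy, OpenCV 4.12 (cv2) and the standard library are available. Lean on these libraries where they do the work, as an engineer would, in place of code of your own. Each camera call takes 0.05 s, during which the arm holds its last target. There are 200 camera calls.

TASK

Get the slicer ready for the next order: turn its thickness dial to the fifth click (the second of the two long marks), then take the wooden push stick from its tray and, with it, first press the block of cheese square against the fence where it lies, then feed it along, keeping it against the fence all the way, until its end is home against the upright steel plate. Then lay the push stick back down flat in its tray. Only the stick may touch the cheese, never the gripper or the arm, and leave the other things on the counter where they are.

Things in the scene. Friction and masses are not known exactly. Their poses are not given: they have to be found in the camera images.
- slicer: Cheese slicer with feed bed, one fixed unit. Origin: on the counter (z=0), under the fence's face; +y is the feed direction, +x points across the bed into the fence, z up. White bed: x -190 to 0, y -310 to 110, top at z 15 mm. The grey housing at the +y end (x -190 to 20, y 110 to 310, top at z 110 mm) carries the dial on top.
- fence_face (a point): Mid-length of the upper edge of the fence's face, axes as the slicer's, at slicer x 0, y -95, z 45 mm. The fence is a straight aluminium rail along the bed's far side, its face the plane x=0, from slicer y -302 to 112 mm, top at z 45. The cheese goes on its -x side.
- end_plate (a point): Point on the upright steel plate across the +y end of the bed, on its face to the cheese (slicer y=100 mm), 40 mm from the fence and 45 mm above the counter: the middle of the cheese's end touches here when home. The plate spans slicer x -176 to 14 mm, top at z 105.
- dial (a joint): Thickness dial: angle in rad about the vertical, growing clockwise seen from above, 0 at click 0. It clicks every 0.28 rad (16 degrees), clicks 0 to 8, hard stops just beyond; the fifth click is 1.40 rad. Let go, it snaps to the nearest click; turning past a click takes about 0.08 N m. It starts at one of clicks 0 to 2.
- dial_disc (a point): Centre of the white disc (90 mm wide) under the dial, axes as the slicer's. Round its edge are 9 black marks, one per click, clockwise from click 0, which lies towards the slicer's -x; the marks of clicks 0 and 5 are longer than the rest. The dial's white line points at the mark that is set.
- dial_grip (a point): Point on the dial's axis, 11 mm below the top of its black grip bar; it turns with the dial. The bar is 56 mm long along this point's x, 14 mm thick along its y; its top is 156 mm and its foot (a disc of 60 mm diameter) 123 mm above the counter. The white line is on the -x half of the bar.
- cheese_mid (a point): Centre of the block of cheese on the bed (the longer yellow block): 80 mm along its x, 150 mm along its y, 60 mm high, about 0.6 kg. It starts clear of the fence (15 to 65 mm), its y within 0.25 rad of the slicer's y. Home, this point is at x=-40, y=25, z=45 mm in the slicer's frame.
- stick_mid (a point): Wooden push stick, 0.16 kg: centre of its straight handle, half-way up, within 30 mm of its centre of mass. The handle is 160 mm long along this point's x (-80 to +80 mm), 24 mm wide and 40 mm high. Its head is at the +x end. It lies with z up in the tray at the start.
- stick_mouth (a point): Inner corner of the V mouth of the stick's head, 85 mm ahead of stick_mid along the stick's x, half-way up. The mouth opens to +x with a right angle; its two arms are 50 mm long, 8 mm thick, 40 mm high, at 45 degrees to the handle; their tips are 35 mm further ahead, 35 mm to each side. It fits round an upright corner of the cheese.
- stick_tray: Shallow aluminium tray, fixed, 260 mm along its x, 150 mm along its y, walls 4 mm thick and 18 mm high, inner floor 4 mm above the counter. Origin: centre of its underside. The stick starts in it, lengthwise, its head to the tray's +x.
- mug: White mug, 76 mm diameter, 85 high, origin under its centre. Bystander.
- saucer: White saucer, 124 mm diameter, 18 high. Bystander.
- milk_jug: Steel jug, 90 mm diameter, 110 high. Bystander.
- creamer: Small white creamer, 52 mm diameter, 55 high. Bystander.
- cheese_end: Short end piece of cheese, 60x80x40 mm, on the counter behind the fence. Bystander.
- jar: Amber glass jar, 70 mm diameter, 110 high. Bystander.
- spatula: Spatula lying on the counter beyond the tray, about 200 mm long. Bystander.
Mind the look-alikes: they are no part of the job. What is shaped like the part that bears cheese_mid but purple or red is not meant.

How it is judged (in metres and radians):
On the way, in this order (a step that is already met when the one before it is completed fails the run):
1. the dial stands at the fifth click (value of joint dial between 1.3 and 1.5 rad), for 0.3 s.
2. the push stick is lifted out of its tray (height (world z) of stick_mid above 0.05 m), for 0.1 s.
3. the cheese lies square against the fence, more than 105 mm short of home (x of cheese_mid in the frame of slicer above -0.0445 m and angle between the y axis of cheese_mid and the y axis of slicer, either way round below 0.05 rad and y of cheese_mid in the frame of slicer below -0.08 m), for 0.2 s.
4. the cheese has been fed home against the steel plate, still against the fence (x of cheese_mid in the frame of slicer above -0.0445 m and angle between the y axis of cheese_mid and the y axis of slicer, either way round below 0.05 rad and y of cheese_mid in the frame of slicer above 0.0205 m), for 0.2 s.
At the end, for the whole second after the job is handed in: The dial is within 0.1 rad of the fifth click (1.40); the cheese's end is within 4.5 mm of the steel plate and its side within 4.5 mm of the fence and within 0.05 rad of parallel; the push stick lies flat and upright inside its tray (whole stick within the walls, on the floor); all at rest (all of step 1 and all of step 4 and angle between cheese_mid's own z axis and vertical below 0.05 rad and x of stick_mid in the frame of stick_tray between -0.05 and 0.05 m and y of stick_mid in the frame of stick_tray between -0.05 and 0.05 m and z of stick_mid in the frame of stick_tray below 0.028 m and angle between stick_mid's own z axis and vertical below 0.04 rad and linear speed of each of push_stick, cheese below 0.02 m/s); the robot touches nothing.
It fails at once if the gripper or arm touches the cheese (contact force between any of the fingers, the arm and cheese above 0.5 N).
It fails at once if the cheese leaves the fence while fed (in the last 105 mm before home it is more than 10 mm off the fence or over 0.12 rad askew) (y of cheese_mid in the frame of slicer above -0.08 m and (x of cheese_mid in the frame of slicer below -0.05 m or angle between the y axis of cheese_mid and the y axis of slicer, either way round above 0.12 rad)).
It fails at once if the cheese is tipped over or lifted (angle between cheese_mid's own z axis and vertical above 0.3 rad or height (world z) of cheese_mid above 0.075 m).
It fails at once if another thing on the counter is moved by more than 30 mm (distance of any of mug, saucer, milk_jug, creamer, cheese_end, jar, spatula from where it was at the start of the episode above 0.03 m).
It also fails if it takes over 72 s, if anything falls off the work surface, if the arm or the gripper's body presses on something with over 40 N, if the wrist force passes 120 N, or if a joint passes its speed limit or range.

## Working session

There is one attempt and no reset: what is moved stays moved. The work goes in short steps, each a Python script; the robot and the scene stay as the last script left them, time stands still between calls to the robot, and variables do not carry over. Pictures are saved under pics/ and viewed, about 8 in all and at most 12, crops included, and the job is handed in when it is done.

```bash
ls; mkdir -p pics; python3 - <<'E'
from rig import viewer,sensors
import cv2
for n in("side","top"):
    f=viewer.grab_frame(n); cv2.imwrite(f"pics/{n}0.png",f[:,:,::-1]); print(n,viewer.camera_model(n))
print(sensors.sense())
E
```

```text
pics
side {'fov_y': 49.428505180191344, 'cx': 278.2397857102068, 'cy': 205.1089502449989, 'k1': -0.010753889671653584, 'rvec': array([ 2.4030178 , -0.07823576,  0.0070631 ]), 'tvec': array([-508.29092274,   63.11863839, 1486.28652192])}
top {'fov_y': 42.14343262435426, 'cx': 276.53612242909884, 'cy': 208.7999570845824, 'k1': -0.06953995896807492, 'rvec': array([ 2.12970538, -2.17186126,  0.14955196]), 'tvec': array([ -49.17957186,  531.01277735, 1797.26834455])}
{'t': 0.1, 'joints': array([-1.34955940e+00,  2.59142008e-01,  2.08141933e-02,  1.33370578e+00,
        2.57384116e-05,  1.41820745e+00]), 'qd': array([-6.13592075e-05, -7.79341678e-04,  9.82809797e-04, -1.01224132e-04,
       -1.15970220e-03, -5.05730971e-04]), 'effort': array([ 5.27640936e-03, -5.56695485e+01,  3.45069122e+01,  1.17068025e-02,
       -1.26741647e-04,  3.29550446e-06]), 'tool_pos': array([ 200.80096832, -511.76255416,  238.71406557]), 'ee_rot': array([-3.08565836e+00, -5.83561069e-01,  2.62788891e-05]), 'force': array([-0.33414378, -0.3705246 ,  0.87760749]), 'ft_torque': array([-0.01022695,  0.05971551,  0.02308547]), 'finger_gap': 0.9965313310075937}
```

View pics/top0.png

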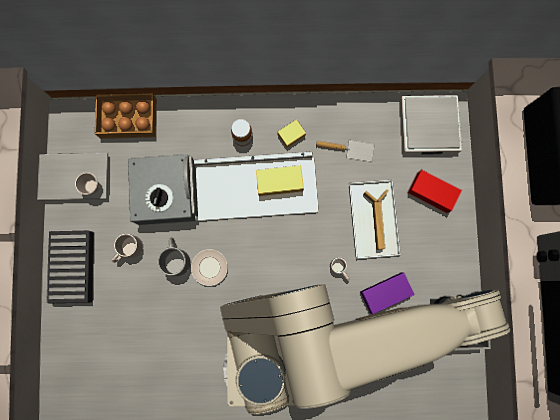

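View pics/side0.png

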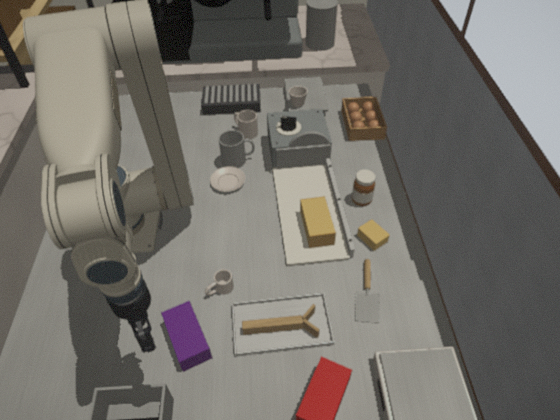

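The top view shows the housing at about (160,188), with the dial at (158,197), the bed to its right, and the cheese at (280,180). The tray is at (375,220) with the stick's head pointing up. I'll enlarge those areas for precise picking.

```bash
cat > h.py <<'E'
import numpy as np, cv2
from scipy.optimize import least_squares
from rig import manip, effector, solve_ik, sensors, viewer, order
def _m(n):
    c=viewer.camera_model(n); f=210/np.tan(np.radians(c["fov_y"]/2))
    K=np.array([[f,0,c["cx"]],[0,f,c["cy"]],[0,0,1]]); return K,np.array([c["k1"],0,0,0,0]),np.array(c["rvec"]),np.array(c["tvec"])
def proj(n,P):
    K,D,r,t=_m(n); return cv2.projectPoints(np.array(P,float).reshape(-1,1,3),r,t,K,D)[0].reshape(-1,2)
def unproj(n,uv,z):
    K,D,r,t=_m(n); s=cv2.undistortPoints(np.array(uv,float).reshape(-1,1,2),K,D).reshape(-1,2)
    R=cv2.Rodrigues(r)[0]; d=np.c_[s,np.ones(len(s))]@R; o=-R.T@t
    return o+d*((np.broadcast_to(z,len(s))-o[2])/d[:,2])[:,None]
def crop(n,x0,y0,x1,y1,s,out,draw=None):
    f=np.ascontiguousarray(viewer.grab_frame(n)[y0:y1,x0:x1,::-1]); f=cv2.resize(f,None,fx=s,fy=s,interpolation=cv2.INTER_CUBIC)
    for P,col in draw or []:
        p=((proj(n,P)+.5-[x0,y0])*s); cv2.polylines(f,[np.round(p*8).astype(int)],False,col,1,cv2.LINE_AA,3)
    cv2.imwrite(out,f)
def tf(pose,P):  # planar pose x,y,th
    x,y,a=pose; P=np.array(P,float); c,s=np.cos(a),np.sin(a)
    return np.c_[x+c*P[:,0]-s*P[:,1],y+s*P[:,0]+c*P[:,1],P[:,2]]
E
python3 - <<'E'
from h import *
crop("top",120,145,324,230,3.9,"pics/a.png")
a=cv2.imread("pics/a.png")
crop("top",335,170,410,270,5.5,"pics/b.png"); crop("top",135,175,185,220,8,"pics/c.png")
b=cv2.imread("pics/b.png");c=cv2.imread("pics/c.png"); m=np.zeros((560,820,3),np.uint8)
m[:550,:b.shape[1]]=b;m[:360,415:815]=c; cv2.imwrite("pics/m.png",m[:,:800])
E
```

```text
(no output)
```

View pics/a.png

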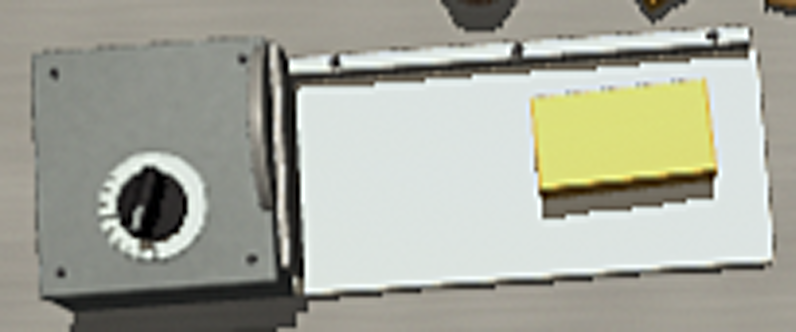

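View pics/m.png

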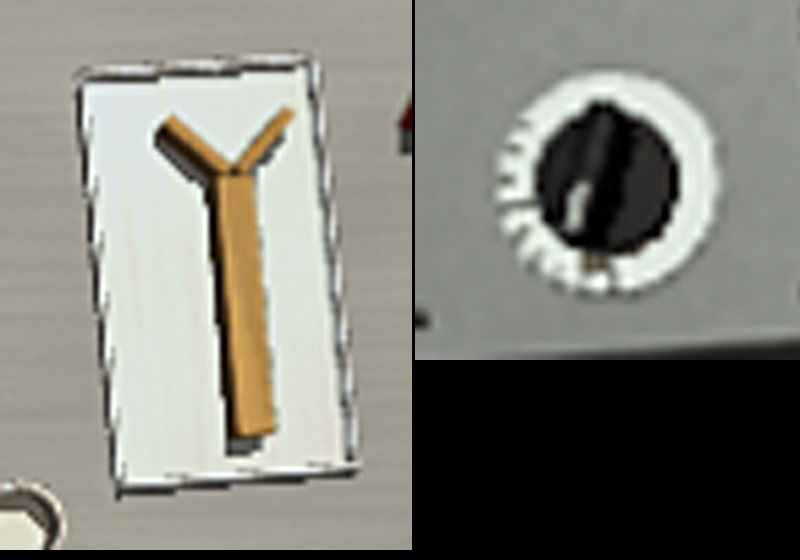

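```bash
cat > fit.py <<'E'
from h import *
def fit(P,uv,x0):
    f=lambda q:(proj("top",tf(q,P))-uv).ravel(); r=least_squares(f,x0,x_scale=[10,10,.1],loss="soft_l1")
    print(np.round(r.x,3),"res px",np.round(r.fun.reshape(-1,2),1).tolist()); return r.x
def px(c,s,o): return (np.array(c,float)+.5)/s-.5+o
A=lambda c:px(c,3.9,[120,145]); B=lambda c:px(c,5.5,[335,170]); C=lambda c:px(np.array(c)-[415,0],8,[135,175])
sl=fit([[20,310,110],[20,110,110],[-190,310,110],[-190,-310,15],[0,-302,45],[0,-310,15],[-85,210,121]],
  np.r_[A([[33,52],[266,38],[43,299],[772,263],[750,46],[753,58]]),C([[608,182]])],[600,100,.07])
ch=fit([[40,75,75],[40,-75,75],[-40,-75,75],[-40,75,75]],A([[531,97],[707,80],[716,172],[541,190]]),[600,-100,.1])
tr=fit([[130,75,18],[130,-75,18],[-130,-75,18],[-130,75,18]],B([[75,72],[315,55],[355,465],[118,490]]),[500,-350,.1])
st=fit([[-80,12,44],[-80,-12,44],[85,0,44],[120,35,44],[120,-35,44]],B([[238,436],[275,430],[234,172],[172,113],[285,107]]),[500,-350,.1])
print("dial px->world", unproj("top",C([[608,182]]),113))
i=np.linalg.inv([[np.cos(sl[2]),-np.sin(sl[2])],[np.sin(sl[2]),np.cos(sl[2])]])
print("cheese in slicer",i@(ch[:2]-sl[:2]),ch[2]-sl[2])
d=unproj("top",C([[608,182]]),120)[0]; print("dial in slicer",i@(d[:2]-sl[:2]))
print("line yaw", (lambda p:np.arctan2(*(p[1]-p[0])[1::-1]))(unproj("top",C([[603,105],[580,250]]),156)))
np.savez("poses.npz",sl=sl,ch=ch,tr=tr,st=st,dial=d)
box=lambda q,a,b,c,d,z:(tf(q,[[a,c,z],[b,c,z],[b,d,z],[a,d,z],[a,c,z]]),(0,0,255))
D=[box(sl,-190,0,-310,110,15),box(sl,-190,20,110,310,110),box(ch,-40,40,-75,75,75),box(tr,-130,130,-75,75,18),box(st,-80,80,-12,12,44)]
crop("side",220,90,380,370,2.1,"pics/sd.png",D); crop("top",120,145,410,270,2,"pics/tp.png",D)
a=cv2.imread("pics/sd.png");b=cv2.imread("pics/tp.png"); m=np.zeros((590,800,3),np.uint8);m[:a.shape[0],:a.shape[1]]=a
b=b[:, :] if 0 else cv2.resize(b,(460,198)); m[:198,338:798]=b; cv2.imwrite("pics/m2.png",m)
E
python3 fit.py
```

```text
[6.91196e+02 1.17006e+02 4.80000e-02] res px [[-0.6, 0.6], [0.1, -0.0], [-1.3, 0.6], [0.8, 0.7], [0.4, 0.1], [1.4, -1.2], [-0.6, -10.0]]
[ 6.23804e+02 -7.15020e+01  8.10000e-02] res px [[0.2, 0.1], [-0.2, 0.0], [0.1, -0.0], [-0.1, -0.1]]
[ 4.92935e+02 -3.89717e+02  5.90000e-02] res px [[0.0, -0.1], [-0.3, -0.3], [0.7, 0.7], [-0.3, -0.2]]
[ 4.67880e+02 -4.01985e+02  4.10000e-02] res px [[-0.2, 0.1], [0.2, 0.7], [-0.1, -1.0], [0.0, 0.1], [0.0, -0.1]]
dial px->world [[564.46675821 322.02181663 113.        ]]
cheese in slicer [ -76.44061077 -185.02379756] 0.03283357685059116
dial in slicer [-117.87468553  209.45449535]
line yaw 2.995860851878228
```

View pics/m2.png

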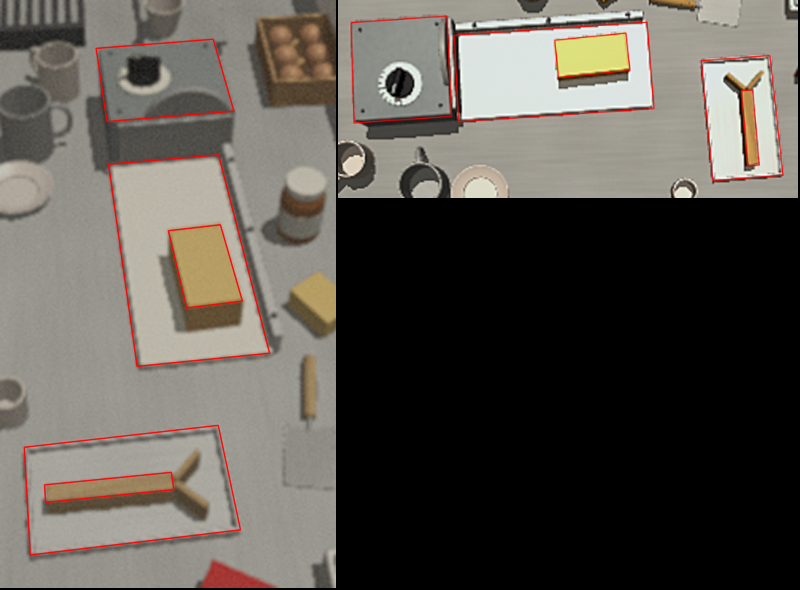

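```bash
sed -i 's/,\[-85,210,121\]\],/],/; s/\[753,58\]\]),C(\[\[608,182\]\])\]/[753,58]])]/' fit.py; sed -i 's/^crop(.*//; s/^a=cv2.*//; s/^b=b.*//' fit.py; python3 fit.py
cat >> h.py <<'E'
import os
if os.path.exists("poses.npz"): globals().update(np.load("poses.npz"))
from scipy.spatial.transform import Rotation as Ro
def down(psi): return (Ro.from_euler("z",psi)*Ro.from_euler("x",np.pi)).as_rotvec()
def st8():
    s=sensors.sense(); print("t",round(s["t"],2),"p",np.round(s["tool_pos"],1),"F",np.round(s["force"],1),"T",np.round(s["ft_torque"],2),"gap",round(s["finger_gap"],3),"q6",round(s["joints"][5],2)); return s
E
python3 - <<'E'
from h import *
for k in (0,np.pi):
  for psi in(-.22,sl[2]-1.40):
    j=solve_ik([dial[0],dial[1],136],down(psi+k)); print(k,psi,j)
E
```

```text
[6.91948e+02 1.17481e+02 4.60000e-02] res px [[-0.7, 0.2], [-0.0, -0.3], [-1.6, 0.2], [0.6, 0.7], [0.3, 0.0], [1.2, -1.2]]
[ 6.23804e+02 -7.15020e+01  8.10000e-02] res px [[0.2, 0.1], [-0.2, 0.0], [0.1, -0.0], [-0.1, -0.1]]
[ 4.92935e+02 -3.89717e+02  5.90000e-02] res px [[0.0, -0.1], [-0.3, -0.3], [0.7, 0.7], [-0.3, -0.2]]
[ 4.67880e+02 -4.01985e+02  4.10000e-02] res px [[-0.2, 0.1], [0.2, 0.7], [-0.1, -1.0], [0.0, 0.1], [0.0, -0.1]]
dial px->world [[564.46675821 322.02181663 113.        ]]
cheese in slicer [ -76.80522142 -185.63138381] 0.035037215818644524
dial in slicer [-119.10848261  208.75464564]
line yaw 2.995860851878228
0 -0.22 [ 0.38793582  0.46723204  0.07515064  1.17871493  0.         -2.53365683]
0 -1.3537628585905996 [ 0.38793582  0.46723204  0.07515064  1.17871493  0.         -1.39989398]
3.141592653589793 -0.22 [3.87935820e-01 4.67232039e-01 7.51506377e-02 1.17871493e+00
 4.44089210e-16 6.07935820e-01]
3.141592653589793 -1.3537628585905996 [0.38793582 0.46723204 0.07515064 1.17871493 0.         1.74169868]
```

```bash
python3 - <<'E'
from h import *
x,y=dial[:2]; p0=-.22+np.pi; p1=sl[2]-1.42+np.pi
manip.movep([x,y,215],down(p0))
manip.move_l([x,y,136],feed=120,max_force=15); st8()
effector.clamp(40); st8()
n=3
for i in range(1,n+1): manip.move_l([x,y,136],down(p0+(p1-p0)*i/n),feed=150); st8()
manip.hold(.2); effector.open_jaws(); st8()
manip.move_l([x,y,215],feed=150)
manip.movep([*st[:2],150],down(st[2]))
st8(); crop("top",135,175,185,220,10,"pics/d2.png"); crop("top",335,170,410,270,4.5,"pics/e.png")
a=cv2.imread("pics/d2.png");b=cv2.imread("pics/e.png"); m=np.zeros((450,840,3),np.uint8);m[:,:500]=a;m[:,500:500+b.shape[1]]=b[:450,:340]; cv2.imwrite("pics/m3.png",m[:,:800])
E
```

```text
t 4.33 p [563.7 320.6 136.7] F [-0.3 -0.1  0.1] T [-0.04 -0.02 -0.02] gap 1.001 q6 0.61
t 4.98 p [563.6 321.7 136.4] F [0.  5.3 1.5] T [ 0.96 -0.01  0.04] gap 0.158 q6 0.61
t 5.52 p [563.7 322.2 136.5] F [1.8 8.4 0.7] T [ 1.47 -0.2  -0.  ] gap 0.156 q6 0.99
t 6.05 p [564.1 322.6 136.5] F [ 3.5 10.5 -1.7] T [ 1.93 -0.51 -0.04] gap 0.153 q6 1.38
t 6.58 p [564.6 322.9 136.5] F [ 6.3 11.4 -2.1] T [ 2.29 -0.93 -0.02] gap 0.157 q6 1.76
t 7.47 p [563.3 320.5 136. ] F [-0.6  0.   0.5] T [-0.03  0.02  0.  ] gap 0.999 q6 1.76
t 10.74 p [ 468.5 -401.3  150.1] F [ 0.6 -0.5  0.3] T [-0.01 -0.01  0.02] gap 1.0 q6 2.25
```

View pics/m3.png

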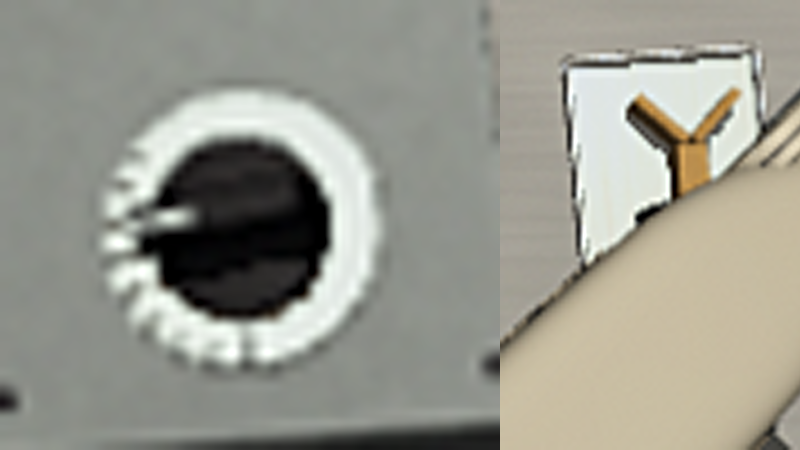

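```bash
python3 - <<'E'
from h import *
g=cv2.imread("pics/d2.png",0).astype(float); yy,xx=np.mgrid[:450,:500]
m=(np.hypot(xx-243,yy-227)<82)&(g>110); w=g[m]-100; P=np.c_[xx[m],yy[m]]; c=np.average(P,0,w)
e=np.linalg.eigh(np.cov(P.T,aweights=w)); v=e[1][:,1]; print(m.sum(),c,v,e[0],"deg below left",np.degrees(np.arctan(-v[1]/v[0])))
# predicted bar top outlines at clicks 4,5,6 : line direction in px
for k in (4,5,6):
    q=[*dial[:2],sl[2]-.28*k]; p=(proj("top",tf(q,[[-28,0,156],[0,0,156]]))-[135,175])*10; print(k,p.round(0).tolist())
# dark bar ridge: mean colour along predicted bar for each click
E
```

```text
499 [173.7949112  217.16374597] [-0.99006482  0.14061172] [15.76542319 53.37059697] deg below left 8.083245280198383
4 [[135.0, 248.0], [213.0, 205.0]]
5 [[127.0, 226.0], [213.0, 205.0]]
6 [[125.0, 201.0], [213.0, 205.0]]
```

```bash
cat >> h.py <<'E'
def S(x,y,z): return tf(sl,[[x,y,z]])[0]
def stickbox(tcp,psi):
    q=[tcp[0],tcp[1],psi]; z=tcp[2]+5+20
    return [(tf(q,[[-80,-12,z],[85,-12,z],[85,12,z],[-80,12,z],[-80,-12,z]]),(0,0,255)),(tf(q,[[120,35,z],[85,0,z],[120,-35,z]]),(0,0,255)),
      (tf(q,[[120,35,z-40],[85,0,z-40],[120,-35,z-40]]),(0,160,0))]
E
python3 - <<'E'
from h import *
manip.move_l([*st[:2],19],feed=120,max_force=15); st8()
effector.clamp(110); st8()
manip.move_l([*st[:2],130],feed=120); s=st8()
a=S(-275,-185.6,130); manip.movep(a,down(sl[2])); s=st8()
D=stickbox(s["tool_pos"],sl[2]); crop("top",220,140,350,280,4,"pics/f.png",D); crop("side",180,170,350,310,3.2,"pics/g.png",D)
a=cv2.imread("pics/f.png");b=cv2.imread("pics/g.png"); m=np.zeros((560,1064,3),np.uint8);m[:560,:520]=a;m[:448,520:1064]=b; cv2.imwrite("pics/m4.png",cv2.resize(m,(798,420),interpolation=cv2.INTER_AREA))
E
```

```text
t 12.08 p [ 468.2 -402.3   19.7] F [0.1 0.4 0.4] T [-0.   -0.01  0.01] gap 0.998 q6 2.25
t 12.68 p [ 468.  -402.1   19.4] F [-0.4  0.6  5.2] T [0.17 0.14 0.01] gap 0.262 q6 2.25
t 13.75 p [ 467.6 -401.6  129.1] F [-0.5  0.1 -1.9] T [0.03 0.06 0.07] gap 0.259 q6 2.25
t 14.98 p [426.6 -81.5 130.1] F [ 0.7 -1.1 -1.9] T [ 0.03 -0.   -0.  ] gap 0.264 q6 2.71
```

View pics/m4.png

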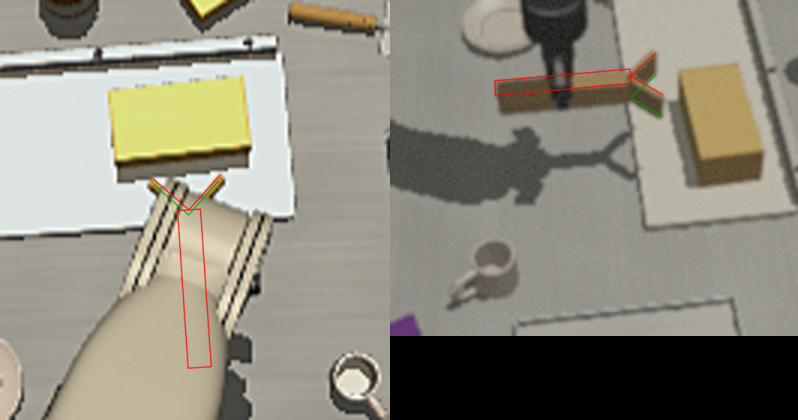

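The stick is held straight, and the predicted outline matches in both views. Next I lower it and press.

```bash
python3 - <<'E'
from h import *
y=-185.6
manip.move_l(S(-275,y,34.5),feed=120,max_force=12); st8()
manip.move_l(S(-210,y,34.5),feed=60,max_force=25); st8()
print(manip.move_l(S(-190,y,34.5),feed=20,max_force=10)); s=st8()
i=Ro.from_euler("z",-sl[2]).as_matrix(); print("mid in slicer",i@(s["tool_pos"]-[sl[0],sl[1],0]),"F",i@s["force"])
manip.hold(.4); st8()
ch2=[*S(-40,y,0)[:2],sl[2]]
D=[(tf(ch2,[[-40,-75,75],[40,-75,75],[40,75,75],[-40,75,75],[-40,-75,75]]),(0,0,255))]
crop("top",230,145,330,215,7.5,"pics/p.png",D)
E
```

```text
t 16.02 p [426.2 -80.9  34.9] F [-0.8  0.8 -1.4] T [-0.02  0.02  0.04] gap 0.266 q6 2.71
t 17.26 p [490.9 -77.5  34.3] F [-3.1 -0.1 -0.4] T [0.07 0.58 0.06] gap 0.263 q6 2.77
True
t 17.98 p [503.6 -76.9  33.7] F [-0.7  0.5 -1.5] T [ 0.01 -0.01  0.02] gap 0.264 q6 2.78
mid in slicer [-197.11056258 -185.50355155   33.68240642] F [-0.68048321  0.54539431 -1.45601362]
t 18.38 p [502.8 -76.7  33.4] F [ 0.3 -0.7 -0.3] T [-0.03  0.03 -0.03] gap 0.265 q6 2.78
```

View pics/p.png

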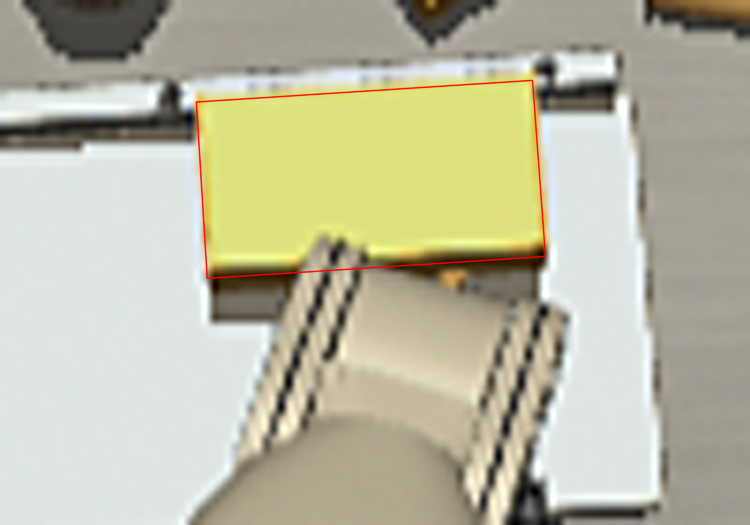

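```bash
python3 - <<'E'
from h import *
y=-185.6; i=Ro.from_euler("z",-sl[2]).as_matrix()
print(manip.move_l(S(-193,y,34.5),feed=15,max_force=14))
for k in range(3):
    s=st8(); print("mid in slicer",(i@(s["tool_pos"]-[sl[0],sl[1],0])).round(1)); manip.hold(.15)
# back off, look from top with the arm out of the cheese picture
manip.move_l(S(-230,y,34.5),feed=80); manip.move_l(S(-260,y,110),feed=150)
# 45 deg pose behind the rear corner (nominal corner -80,-260.6)
psi=sl[2]+np.pi/4; c=np.array([-77,y-75])-(85+40)*np.sqrt(.5)
manip.movep(S(*c,110),down(psi)); s=st8(); print((i@(s["tool_pos"]-[sl[0],sl[1],0])).round(1))
dx=3; sl2=np.array([*S(dx,0,0)[:2],sl[2]]); ch2=[*S(-40+dx,y,0)[:2],sl[2]]
D=stickbox(s["tool_pos"],psi)+[(tf(ch2,[[-40,-75,75],[40,-75,75],[40,75,75],[-40,75,75],[-40,-75,75]]),(0,0,255))]
crop("top",230,145,350,235,6.2,"pics/q.png",D)
E
```

```text
True
t 18.76 p [503.6 -76.6  33.2] F [-0.1 -0.6  0.1] T [0.02 0.04 0.03] gap 0.263 q6 2.78
mid in slicer [-197.1 -185.2   33.2]
t 18.91 p [503.5 -76.5  33. ] F [ 0.2  0.4 -2. ] T [0.   0.01 0.  ] gap 0.266 q6 2.78
mid in slicer [-197.3 -185.1   33. ]
t 19.06 p [503.4 -76.5  32.9] F [ 0.1  0.6 -1.5] T [0.03 0.05 0.01] gap 0.264 q6 2.78
mid in slicer [-197.3 -185.    32.9]
t 21.38 p [ 542.3 -238.1  109. ] F [ 0.1  0.8 -1.5] T [-0.    0.05  0.  ] gap 0.264 q6 1.76
[-165.9 -348.3  109. ]
```

View pics/q.png

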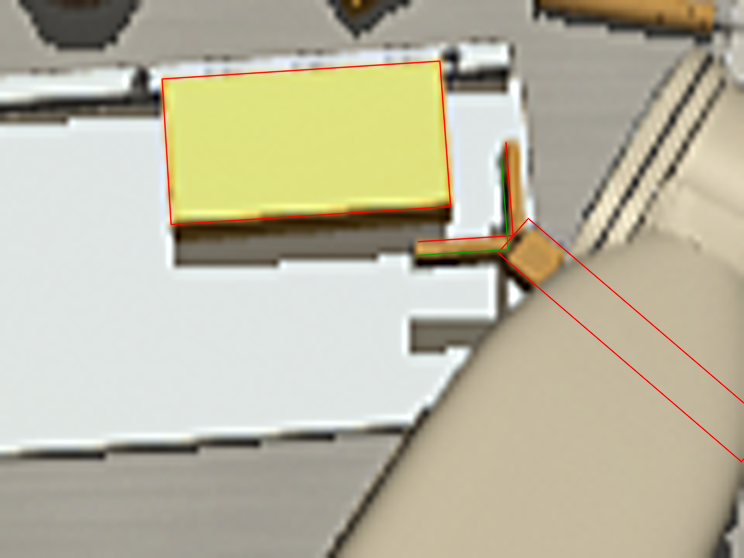

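Cheese lies flush with the outline shifted by 3 mm (fence 3 mm farther in +x than fitted), and the stick fits its prediction. Now into the corner and feed.

```bash
cat > feed.py <<'E'
from h import *
i=Ro.from_euler("z",-sl[2]).as_matrix(); o=np.array([sl[0],sl[1],0])
def rd(tag=""):
    s=sensors.sense(); p=i@(s["tool_pos"]-o); f=i@s["force"]; print(tag,"t",round(s["t"],2),"p",p.round(1),"F",f.round(1),"Tz",round(s["ft_torque"][2],2)); return p,f
E
python3 - <<'E'
from feed import *
k=60.1; Z=35.5
manip.move_l(S(-77-k-28,-260.6-k-28,Z),feed=150,max_force=12); rd("low")
print(manip.move_l(S(-77-k+3,-260.6-k+3,Z),feed=35,max_force=8)); p,f=rd("fit"); 
x=p[0]+.5
y=p[1]
while y< -125:
    y+=20; r=manip.move_l(S(x,y,Z),feed=60,max_force=40); p,f=rd(r)
    if r: break
    x+= .6 if f[0]>-3 else (-.8 if f[0]<-12 else 0)
c=p[:2]+k; ch2=[*S(c[0]+40,c[1]+75,0)[:2],sl[2]]
crop("top",170,145,290,235,6.2,"pics/r.png",[(tf(ch2,[[-40,-75,75],[40,-75,75],[40,75,75],[-40,75,75],[-40,-75,75]]),(0,0,255))])
E
```

```text
low t 22.08 p [-164.8 -348.5   36.3] F [ 0.5 -0.1 -1.1] Tz -0.01
True
fit t 23.18 p [-136.2 -320.    35. ] F [-0.2 -1.2 -1.3] Tz -0.05
False t 23.67 p [-136.  -299.7   35.2] F [-0.7  1.  -2.2] Tz 0.23
False t 24.15 p [-136.  -280.2   35.3] F [-5.1 -1.7 -1. ] Tz 0.36
False t 24.63 p [-136.  -260.3   35.2] F [-5.5 -3.  -0.7] Tz 0.41
False t 25.12 p [-136.2 -240.3   35.2] F [-6. -3. -1.] Tz 0.41
False t 25.6 p [-136.3 -220.4   35.2] F [-6.4 -4.  -0.7] Tz 0.45
False t 26.08 p [-136.4 -200.3   35.2] F [-5.9 -3.1 -1.1] Tz 0.42
False t 26.57 p [-136.5 -180.4   35.2] F [-7.3 -4.2 -0.4] Tz 0.44
False t 27.05 p [-136.6 -160.4   35.2] F [-7.6 -4.4  0.6] Tz 0.45
False t 27.53 p [-136.7 -140.5   35.1] F [-8.5 -4.3  0.3] Tz 0.37
False t 28.02 p [-136.8 -120.5   35.1] F [-8.  -4.9  0.4] Tz 0.5
```

View pics/r.png

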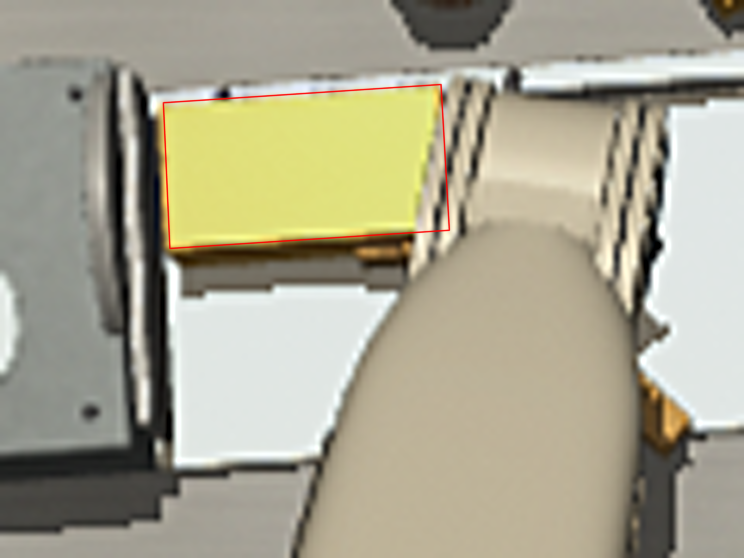

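Cheese is on the fence, a few mm short of the plate. Final push, then retreat along the stick's axis and check.

```bash
python3 - <<'E'
from feed import *
Z=35.5; p,f=rd(); x=p[0]+1
print(manip.move_l(S(x,-98,Z),feed=20,max_force=15)); rd("home")
print(manip.move_l(S(x,-95,Z),feed=15,max_force=20)); rd("home2"); manip.hold(.3); p,f=rd("hold")
manip.move_l(S(p[0]-50,p[1]-50,Z),feed=80); manip.move_l(S(p[0]-60,p[1]-60,130),feed=150)
psi=tr[2]; a=tf(tr,[[-8,0,0]])[0]; manip.movep([a[0],a[1],130],down(psi)); s=st8(); print(tr,a)
D=stickbox(s["tool_pos"],psi)
ch2=[*S(-37,25+(p[1]+60.1+50),0)[:2],sl[2]]
E=[(tf(ch2,[[-40,-75,75],[40,-75,75],[40,75,75],[-40,75,75],[-40,-75,75]]),(0,0,255))]
crop("top",160,145,260,225,5,"pics/s1.png",E); crop("side",180,260,380,370,4,"pics/s2.png",D)
a=cv2.imread("pics/s1.png");b=cv2.imread("pics/s2.png"); b=cv2.resize(b,(640,352)); m=np.zeros((752,640,3),np.uint8); m[:400,:500]=a; m[400:]=b; cv2.imwrite("pics/m5.png",cv2.resize(m,None,fx=.79,fy=.79,interpolation=cv2.INTER_AREA))
E
```

```text
t 28.07 p [-136.8 -120.5   35.1] F [-8.7 -4.3  1.1] Tz 0.41
True
home t 28.73 p [-137.7 -111.    34.8] F [-0.2 -1.4  0.9] Tz -0.14
True
home2 t 29.17 p [-138.1 -110.9   34.5] F [ 0.7 -3.4  0.1] Tz -0.17
hold t 29.47 p [-138.5 -110.8   34.2] F [ 1.3 -2.8 -0.5] Tz -0.22
t 32.52 p [ 485.3 -389.   129.9] F [ 0.5 -0.8 -1.1] T [ 0.06  0.04 -0.05] gap 0.262 q6 2.27
[ 4.92934968e+02 -3.89716723e+02  5.91498058e-02] [ 484.94895845 -390.18964568    0.        ]
```

View pics/m5.png

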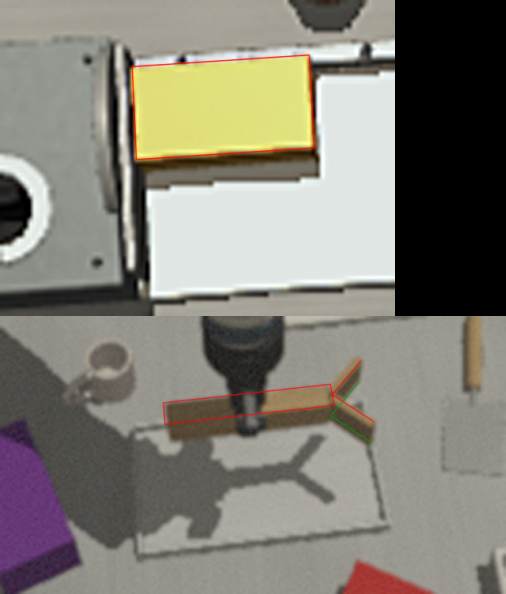

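```bash
python3 - <<'E'
from h import *
a=tf(tr,[[-20,0,0]])[0]
manip.move_l([a[0],a[1],40],feed=120); 
print(manip.move_l([a[0],a[1],16.5],feed=25,max_force=6)); s=st8()
effector.open_jaws(); manip.hold(.3); st8()
manip.move_l([a[0],a[1],150],feed=150); manip.movep([400,-150,300],down(tr[2])); manip.hold(.3); st8()
D=[(tf([a[0],a[1],tr[2]],[[-80,-12,44],[85,-12,44],[120,-35,44],[85,0,44],[120,35,44],[85,12,44],[-80,12,44],[-80,-12,44]]),(0,0,255))]
crop("side",200,270,360,370,4.5,"pics/t1.png",D); crop("top",130,145,250,225,4,"pics/t2.png")
a=cv2.imread("pics/t1.png");b=cv2.imread("pics/t2.png"); m=np.zeros((770,720,3),np.uint8); m[:450]=a;m[450:,:480]=b[:320]; cv2.imwrite("pics/m6.png",cv2.resize(m,None,fx=.77,fy=.77,interpolation=cv2.INTER_AREA))
E
```

```text
True
t 34.3 p [ 472.8 -390.7   19.5] F [0.2 0.6 4. ] T [ 0.04  0.01 -0.01] gap 0.262 q6 2.26
t 35.23 p [ 472.5 -390.4   18.9] F [ 0.2 -0.1  0.6] T [-0.01  0.07  0.02] gap 1.001 q6 2.26
t 37.68 p [ 400.2 -150.5  299.3] F [-0.8 -0.7  0.3] T [-0.02 -0.03  0.01] gap 1.0 q6 2.53
```

View pics/m6.png

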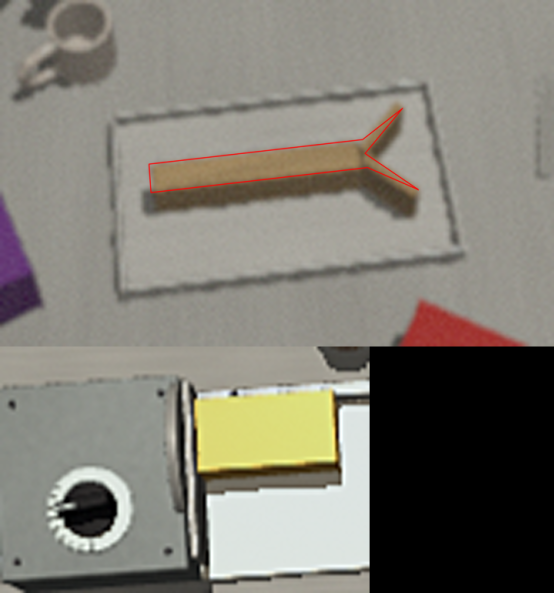

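The stick lies flat within the tray, the cheese is against both the fence and the plate, and the dial is unchanged. I'm handing in.

```bash
python3 -c "
from h import *
order.close_job(); st8()"
```

```text
the job is handed in; nothing more can be done
the job is handed in; nothing more can be done
```

The job is handed in at about t = 38 s of the 72 s allowed; no verdict was reported, so what follows rests on my own checks.

- **Dial:** I turned it to the fifth click with the bar held in the jaws at about 1.41 rad. In the picture the white line's position matches click 5. Its direction read about 8° against the predicted 14°; the neighbouring click would be −3°, so the match is less clean there.
- **Pressing square:** Two presses with the stick's tips stopped on force (10 N and 14 N) at the same place. The fence turned out to be about 3 mm farther in +x than I had fitted from the image. The cheese outline matched that corrected position, parallel to the fence, at slicer y of about −186 mm.
- **Feeding:** With the V mouth round the rear corner, side force on the fence stayed at about 5 to 9 N all the way. The push stopped on contact with the plate, with the stick within 1 mm of its expected home position. The stick slipped about 2 mm away from the fence in that last push, but the cheese stayed flush in the picture afterwards.
- **Stick and surroundings:** The last picture shows the stick flat inside its tray, matching the planned outline, with the gripper open and well clear. I saw none of the other things on the counter displaced, but I did not measure them.

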